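Change the batch in the tilting wash tub

TASK

Tip the tub with its red crank bar until all the brass feet have dropped out and lie in the grey tray under it, then swing the tub back fully upright and put every copper drawer pull from the bench into it. Then set the copper cover on the tub so that its plug is in the mouth and it sits fully down and level, let go of it, and last of all push the power lever fully over to on. Leave the charcoal block, the doming block and the jar where they are.

Things in the scene. Friction and masses are not known exactly. Their poses are not given: they have to be found in the camera images.
- stand: Blue frame of the tilting wash tub, fixed: two uprights 165 mm tall at x = -86 and +86 mm. Origin on the table below the tub's centre. The tub's hinge runs along the frame's x axis, 150 mm above the origin; the tub tips towards the frame's +y.
- tub (a joint): Tilt of the steel tub (rad): 0 = upright against its stop, 2.4 = fully tipped towards the frame's +y (mouth down over the tray). A stiff hinge: it stays where it is left; about 4 N at the crank bar moves it.
- tub_mouth (a point): Centre of the tub's mouth at rim height; z points out of the mouth (up when upright), x along the hinge. Turns with the tub. The tub is an open round pot 105 mm high, outer radius 48 mm at its bottom and 64 mm at its rim, wall 4 mm, floor 5 mm; upright, its underside is 90 mm and its rim 195 mm above the table. It holds 2 to 4 brass feet at the start.
- tub_bar (a point): Middle of the tub's red crank bar: 12 mm thick, parallel to the hinge, 130 mm from the hinge axis, on the robot's side (frame x -98 to -152 mm; this point -125 mm). With the tub upright the crank leans 68 degrees from vertical towards the frame's -y; it turns with the tub, over the top, to the +y side.
- tray: Grey catch tray, fixed, under and beside the tub: 150 x 250 x 40 mm (x, y, z), wall and floor 4 mm, open on top. Origin: centre of its underside.
- cover: Loose round cover: copper disc, radius 70 mm, 5 mm thick, over a black rubber plug of radius 54 mm, 12 mm deep, that goes inside the tub's mouth (inner radius 60 mm). On top a wooden handle block 64 mm long (x), 16 mm wide (y), its top 51 mm above the origin. Origin: centre of the plug's underside; z up through the handle. The disc's top is 17 mm above the origin. 0.24 to 0.36 kg.
- power (a joint): Red toggle lever of the wash unit's power switch (rad): about 0 = off (leaning to the switch's -x), 1.0 = fully on (leaning to its +x). It stays where it is left.
- power_tip (a point): Tip of the toggle lever, 80 mm from its pivot.
- power_base: Grey block of the power switch, fixed; origin at the centre of its underside, lever above it; its +x is the way to push for on.
- charcoal: Bystander: black charcoal block 60 x 35 x 28 mm, loose. Origin: centre of its underside.
- die: Bystander: steel doming block, 45 mm cube with a round hollow, loose. Origin: centre of its underside.
- wax: Bystander: glass jar with a brass cap, radius 30 mm, 70 mm high. Origin: centre of its underside.
- foot0: Brass furniture foot (clean, of the finished batch; may be absent): tapered hexagon, 30 mm across corners at its base, 22 mm across at its top, 22 mm high. Origin: centre of its base. 50 g.
- foot1: Brass furniture foot (clean, of the finished batch; may be absent): tapered hexagon, 30 mm across corners at its base, 22 mm across at its top, 22 mm high. Origin: centre of its base. 50 g.
- foot2: Brass furniture foot (clean, of the finished batch; may be absent): tapered hexagon, 30 mm across corners at its base, 22 mm across at its top, 22 mm high. Origin: centre of its base. 50 g.
- foot3: Brass furniture foot (clean, of the finished batch; may be absent): tapered hexagon, 30 mm across corners at its base, 22 mm across at its top, 22 mm high. Origin: centre of its base. 50 g.
- pull0: Copper drawer pull (still to be washed; may be absent): a bar 62 mm long (x), 14 mm wide (y), 18 mm high in all, on two feet. Origin: centre of its underside, between the feet. 70 g.
- pull1: Copper drawer pull (still to be washed; may be absent): a bar 62 mm long (x), 14 mm wide (y), 18 mm high in all, on two feet. Origin: centre of its underside, between the feet. 70 g.
- pull2: Copper drawer pull (still to be washed; may be absent): a bar 62 mm long (x), 14 mm wide (y), 18 mm high in all, on two feet. Origin: centre of its underside, between the feet. 70 g.
- pull3: Copper drawer pull (still to be washed; may be absent): a bar 62 mm long (x), 14 mm wide (y), 18 mm high in all, on two feet. Origin: centre of its underside, between the feet. 70 g.
Mind the look-alikes: they are no part of the job. What is shaped like the pull2 but purple is not meant.

How it is judged (in metres and radians):
On the way, in this order (a step that is already met when the one before it is completed fails the run):
1. the tub is tipped and all brass feet have dropped out of it (value of joint tub above 1.2 rad and height (world z) of each of foot0, foot1, foot2, foot3 below 0.058 m), for 0.2 s.
2. the tub is upright again (value of joint tub below 0.07 rad), for 0.2 s.
3. all copper pulls are in the upright tub (value of joint tub below 0.07 rad and horizontal distance between each of pull0, pull1, pull2, pull3 and tub_mouth below 0.058 m and z of pull0 in the frame of tub_mouth between -0.125 and -0.012 m and z of pull1 in the frame of tub_mouth between -0.125 and -0.012 m and z of pull2 in the frame of tub_mouth between -0.125 and -0.012 m and z of pull3 in the frame of tub_mouth between -0.125 and -0.012 m), for 0.2 s.
4. the cover sits on the tub, plug in the mouth, level and let go (value of joint tub below 0.07 rad and horizontal distance between cover and tub_mouth below 0.01 m and z of cover in the frame of tub_mouth between -0.018 and -0.008 m and angle between cover's own z axis and vertical below 0.05 rad and contact force between cover and the fingers below 0.2 N and linear speed of cover below 0.02 m/s), for 0.3 s.
5. the power lever is on (value of joint power above 0.85 rad), for 0.2 s.
At the end, for the whole second after the job is handed in: The tub is upright (within 0.07 rad), every brass foot lies in the tray, every copper pull is in the tub, the cover is seated with its plug in the mouth (within 10 mm of centre, its disc within about 4 mm of the rim, level within 0.05 rad), released and at rest, and the power lever is past 0.85 rad (all of step 4 and x of foot0 in the frame of tray between -0.078 and 0.078 m and y of foot0 in the frame of tray between -0.128 and 0.128 m and height (world z) of each of foot0, foot1, foot2, foot3 below 0.058 m and x of foot1 in the frame of tray between -0.078 and 0.078 m and y of foot1 in the frame of tray between -0.128 and 0.128 m and x of foot2 in the frame of tray between -0.078 and 0.078 m and y of foot2 in the frame of tray between -0.128 and 0.128 m and x of foot3 in the frame of tray between -0.078 and 0.078 m and y of foot3 in the frame of tray between -0.128 and 0.128 m and horizontal distance between each of pull0, pull1, pull2, pull3 and tub_mouth below 0.058 m and z of pull0 in the frame of tub_mouth between -0.125 and -0.012 m and z of pull1 in the frame of tub_mouth between -0.125 and -0.012 m and z of pull2 in the frame of tub_mouth between -0.125 and -0.012 m and z of pull3 in the frame of tub_mouth between -0.125 and -0.012 m and value of joint power above 0.85 rad); the robot touches nothing.
It fails at once if a bystander (charcoal, doming block, jar) was moved more than 5 cm (distance of any of charcoal, die, wax from where it was at the start of the episode above 0.05 m).
Of pull0, pull1, pull2, pull3 only 2 to 4 are there at a start; the rules pass over those that are not, and their reading is None.
Of foot0, foot1, foot2, foot3 only 2 to 4 are there at a start; the rules pass over those that are not, and their reading is None.
At some moment in a run one of pull0, pull1, pull2, pull3, cover may be knocked a few centimetres aside while the robot is not near it.
Once in a run the grip may slacken for a moment while it holds something.
It also fails if it takes over 210 s, if anything falls off the work surface, if the arm or the gripper's body presses on something with over 40 N, if the wrist force passes 120 N, or if a joint passes its speed limit or range.

ROBOT

A 6-joint arm with a two-finger parallel gripper is mounted at the origin on the work surface. World frame = base frame: x ahead of the robot, y to its left, z up, the work surface at z = 0. Lengths are in m, angles in degrees, forces in N, time in s.
With the tool pointing down it reaches from about 0.35 to 0.875 m from the base axis. Payload 4.2 kg.
Tool frame: the origin (TCP) lies on the centre line of the jaws, within the pads' length; the fingertips stand r.tip_extent ahead of it and the grasp point (between the pads) lies 11 mm behind it (r.tip_extent is the distance from the TCP to the fingertips, in m); z points along the fingers, y is the line along which they close (so a half turn about z gives the same grasp; the last joint's range is limited). The gripper opens to 87 mm and grips with 3 to 60 N. Pads are 19 mm wide; open, the fingers measure 117 mm over their backs; the gripper's body (75 mm by 190 mm) begins 51 mm behind the grasp point.
Start: joints at [83.744, 22.042, 0.453, 0, -68.411, -14.817], TCP at [0.225, 0.583, 0.231] pointing down, gripper open.
Joint ranges: [-179.83, 179.83], [-69.29, 118.12], [-61.27, 80.66], [-181.25, 117.63], [-171.15, -9.14], [-177.46, 177.46]. Speed limits (degrees/s): [159.86, 159.86, 180, 180, 180, 180].

INTERFACE

Orientations are given as a 3x3 rotation matrix whose columns are the frame's x, y, z axes.
In Python, from station import r gives the robot as it stands.
- The arm moves only by the shell command python3 -m jog 'ROWS'. ROWS is text: rows parted by semicolons, each of 5 numbers parted by spaces: the opening, from 0 (shut) to 1 (fully open), then the shift along the world's x, y, z in mm, then the turn about the world's z in degrees. In form: hand dx dy dz roll; .... A call has 1 to 5 rows; each row shifts and turns the commanded pose from where the row before left it; what a row does not reach is not made up. A row lasts 1/8 s, in which the tool goes at most 62.5 mm and 10.7 degrees, less where a joint would pass 70% of its speed; a pose out of reach is approached as far as the arm can. A call is refused whole if a number of a shift passes 62.5 or a number of a turn 10.7, either way. A call with a gripper value outside its range is refused whole. The fingers move at their own pace and stop on an object; the grip force is fixed at half the most. Time passes only in rows, so rows that do not move let the fingers close. It gives the time, the measured TCP pose, the force, the opening and the grip force at its end, in the units of the state.
- r.sense(): the state, without advancing time (a new reading comes with each control period).
- r.capture(name): name is "scene" or "top" or "wrist"; returns a dict with "pixels" (420x560x3 uint8, red, green, blue), "fovy" (degrees; the focal length in pixels is half the picture's height over the tangent of half this angle, whatever the lens; pixels are square), "cx", "cy" (the principal point, pixels), "origin" and "orientation" of the camera in the world; the wrist camera has in their place "T_tool_cam" (4x4, takes a point from camera to tool coordinates, whose origin is the TCP and whose axes are the flange's). Camera axes: x right, y down, z forward; pixel columns grow to the right and rows downward; lengths in m; the calibration is good to about 2 mm. A picture is of the moment at which its call begins: read the wrist's pose just before it. There is no depth.
- r.finish_job(): hands the job in; it is judged then, once.
The state is a dict: "time_s": time; "joints": joint angles; "joint_velocities": joint speeds; "effort": joint torques, N m; "tcp_pos": TCP position; "ee_rot": TCP orientation; "wrist_force": force on the tool from outside, world axes, zero at the start; "moment": the same for the moment, N m; "gripper_width": opening from 0.0 (shut) to 1.0 (fully open); "gripper_force": force on a finger pad.
Only numpy, scipy, OpenCV 4.12 (cv2) and the standard library are available. Lean on these libraries where they do the work, as an engineer would, in place of code of your own. Each camera call takes 0.05 s, during which the arm holds its last target. There are 200 camera calls.

## Working session

There is one attempt and no reset: what is moved stays moved. The work goes in short steps, Python scripts to look and compute and a shell command to move; the robot and the scene stay as the last step left them, time stands still between calls to the robot, and variables do not carry over. Pictures are saved under pics/ and viewed, at most 14 in all, crops included, and the job is handed in when it is done.

```bash
mkdir -p pics; ls
cat > h.py <<'E'
import numpy as np, cv2, pickle
from station import r
def cap(name, fn=None):
    s=r.sense(); c=r.capture(name)
    if name=='wrist':
        T=np.array(c['T_tool_cam']); R=np.array(s['ee_rot']); p=np.array(s['tcp_pos'])
        c['orientation']=R@T[:3,:3]; c['origin']=R@T[:3,3]+p
    c['origin']=np.array(c['origin']); c['orientation']=np.array(c['orientation'])
    if fn: cv2.imwrite('pics/'+fn+'.png', c['pixels'][:,:,::-1])
    return c
def f(c): return c['pixels'].shape[0]/2/np.tan(np.radians(c['fovy'])/2)
def ray(c,u,v):
    d=c['orientation']@np.array([(u-c['cx'])/f(c),(v-c['cy'])/f(c),1]); return d
def onz(c,u,v,z):
    d=ray(c,u,v); o=c['origin']; return o+d*(z-o[2])/d[2]
def proj(c,P):
    q=c['orientation'].T@(np.array(P)-c['origin']); return q[:2]/q[2]*f(c)+[c['cx'],c['cy']]
def tri(c1,p1,c2,p2):
    A=[];b=[]
    for c,p in((c1,p1),(c2,p2)):
        d=ray(c,*p);d/=np.linalg.norm(d);M=np.eye(3)-np.outer(d,d);A.append(M);b.append(M@c['origin'])
    return np.linalg.lstsq(np.vstack(A),np.hstack(b),rcond=None)[0]
E
python3 - <<'E'
from h import *
s=r.sense(); print(s, r.tip_extent)
for n in('scene','top','wrist'):
    c=cap(n,n+'0'); print(n,c['fovy'],c['cx'],c['cy'],c['origin'],c['orientation'].round(3).tolist())
E
```

```text
pics
{'time_s': 0.0, 'joints': array([ 8.37422723e+01,  2.20915586e+01,  3.80598328e-01, -2.89687557e-02,
       -6.84107849e+01, -1.48152218e+01]), 'joint_velocities': array([ 0.06387791, -0.10999398,  0.03856279, -0.02900776,  0.01352946,
        0.06654383]), 'effort': array([-8.31502547e-06, -3.90668464e+01,  1.87408072e+01,  4.22011390e+00,
        1.09653192e-02, -1.91349109e-04]), 'tcp_pos': array([0.22450854, 0.58266628, 0.22945683]), 'ee_rot': array([[ 9.33056338e-01, -3.59729596e-01, -6.98934985e-04],
       [-3.59730264e-01, -9.33054066e-01, -2.06090256e-03],
       [ 8.92235167e-05,  2.17436626e-03, -9.99997632e-01]]), 'wrist_force': array([ 0.23082854, -0.01902244,  0.41637682]), 'moment': array([ 0.04077739, -0.04400265,  0.01868935]), 'gripper_force': 0.0, 'gripper_width': 0.9992215220369832} 0.008
scene 43.68224640905019 290.6714683784608 210.5037103889475 [ 1.28379186 -0.59600713  0.78119346] [[0.645, 0.416, -0.641], [0.764, -0.373, 0.526], [-0.02, -0.83, -0.558]]
top 42.70639032948944 279.80097907467723 222.71827723358314 [0.36521021 0.03301106 1.33009502] [[0.03, -0.991, 0.128], [-0.999, -0.033, -0.021], [0.025, -0.127, -0.992]]
wrist 69.2539127058179 281.20288244380924 211.63251326168833 [0.29351712 0.55558716 0.38252655] [[-0.359, -0.899, -0.252], [-0.933, 0.347, 0.095], [0.002, 0.269, -0.963]]
```

View pics/top0.png

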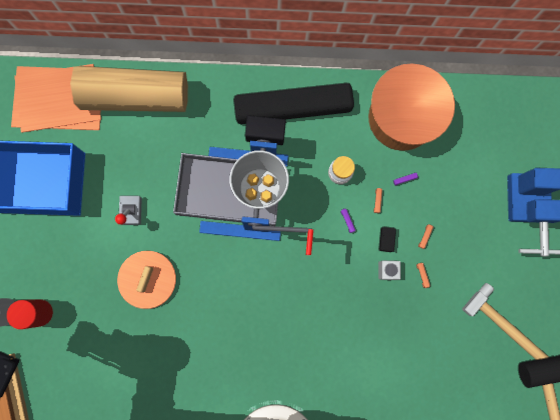

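View pics/scene0.png

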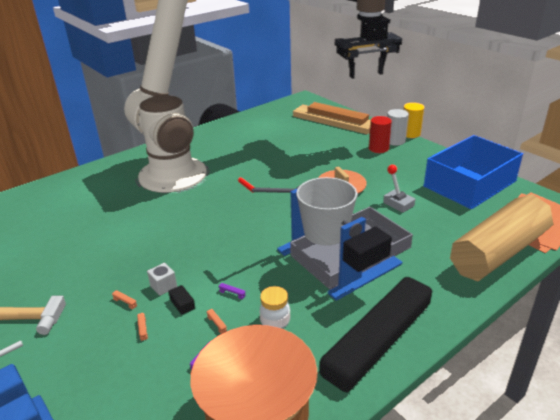

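Top view: tub about (259,181) with 4 brass feet in it, red bar (310,242), tray left of the tub, cover (146,280), lever tip (120,219). The three copper pulls are at (378,200), (427,236) and (424,275); the purple ones at (348,220) and (406,179) are decoys.

```bash
cat > m.py <<'E'
from h import *
def blobs(c,lo,hi,roi=None,amin=25,n=8):
    h=cv2.cvtColor(c['pixels'],cv2.COLOR_RGB2HSV); m=cv2.inRange(h,np.array(lo),np.array(hi))
    if roi: 
        k=np.zeros_like(m);x0,x1,y0,y1=roi;k[y0:y1,x0:x1]=255;m&=k
    cs,_=cv2.findContours(m,cv2.RETR_EXTERNAL,cv2.CHAIN_APPROX_NONE)
    return sorted([q for q in cs if cv2.contourArea(q)>amin],key=cv2.contourArea,reverse=True)[:n]
def rect_w(c,q,z):
    """min-area rect of a contour cast on plane z: centre, long-axis angle, sizes(mm)"""
    P=np.array([onz(c,*p,z)[:2] for p in q[:,0].astype(float)],np.float32)*1000
    (x,y),(w,h),a=cv2.minAreaRect(P)
    if w<h:w,h,a=h,w,a+90
    return round(x,1),round(y,1),round((a+90)%180-90,1),round(w,1),round(h,1)
E
python3 - <<'E'
from m import *
c=cap('top'); s=cap('scene')
print('copper');
for q in blobs(c,(5,120,60),(14,255,255),(100,450,170,310)): print(q.reshape(-1,2).mean(0).round(),rect_w(c,q,.016))
for q in blobs(c,(5,120,60),(14,255,255),(100,180,240,320),200): print('cover',rect_w(c,q,.017))
for q in blobs(c,(14,60,60),(24,255,255),(120,180,250,310)): print('handle',rect_w(c,q,.051))
print('red top');
for q in blobs(c,(0,150,80),(3,255,255),(100,330,180,290),8): print(q.reshape(-1,2).mean(0).round(1),rect_w(c,q,.199))
print('red scene')
for q in blobs(s,(0,150,80),(3,255,255),None,8): print(q.reshape(-1,2).mean(0).round(1),cv2.minAreaRect(q))
print('blue')
for q in blobs(c,(105,120,40),(125,255,255),(190,300,130,245),8): print(q.reshape(-1,2).mean(0).round(1),rect_w(c,q,.165),rect_w(c,q,0.005))
k=np.zeros(3)
big=np.hstack([cv2.resize(c['pixels'][110:300,100:340],None,fx=3.3,fy=3.15,interpolation=cv2.INTER_CUBIC)])
cv2.imwrite('pics/z.png',big[:,:,::-1]); print(big.shape)
E
```

```text
copper
[146. 279.] (387.4, 324.0, -88.2, 137.8, 134.9)
[423. 275.] (417.5, -349.3, 17.5, 61.2, 16.5)
[426. 236.] (513.9, -356.4, -22.3, 60.0, 15.3)
[378. 200.] (600.1, -236.6, -4.4, 61.5, 15.1)
cover (387.4, 323.8, -88.2, 137.7, 134.8)
handle (386.6, 321.6, -16.8, 62.4, 20.3)
red top
[309.1 241.9] (473.3, -54.0, -3.4, 53.9, 10.9)
[120.4 218.5] (509.1, 346.8, -88.1, 21.2, 19.2)
red scene
[379.8 133.6] ((379.72540283203125, 134.02049255371094), (19.01250648498535, 36.304832458496094), 5.19442892074585)
[245.8 183.7] ((245.52000427246094, 183.63999938964844), (16.0, 4.0), 36.869895935058594)
[391.8 168.8] ((391.75006103515625, 168.75001525878906), (7.77817440032959, 7.071067810058594), 45.0)
blue
[243.2 228.3] (505.1, 95.2, 86.1, 174.5, 44.4) (524.3, 103.7, 86.1, 198.5, 50.5)
[227.4 152.3] (667.7, 127.0, 85.6, 88.6, 21.1) (709.3, 139.9, 85.6, 100.8, 24.0)
[269.6 149.8] (680.3, 36.5, 67.1, 96.4, 37.1) (723.5, 36.9, 67.1, 109.7, 42.2)
(598, 792, 3)
```

View pics/z.png

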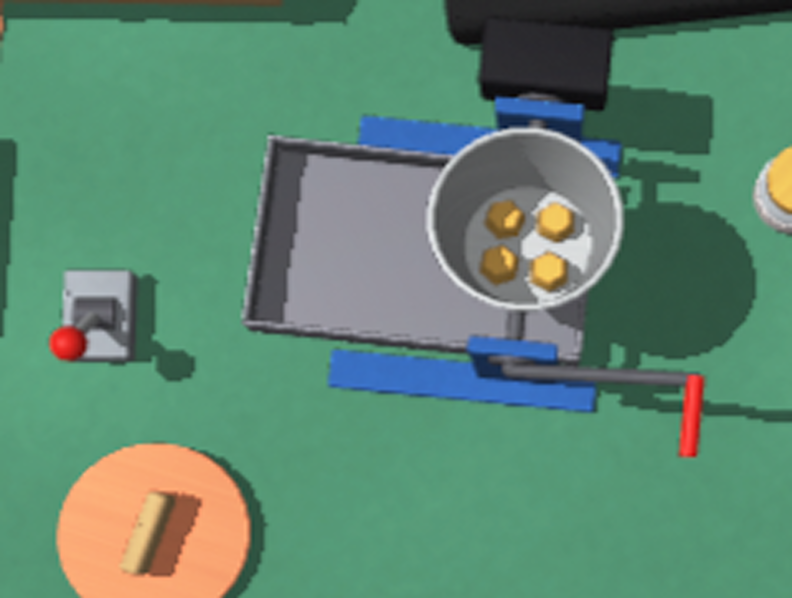

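Run:
```python
from m import *
c=cap('top'); s=cap('scene')
print('bar tri',tri(c,(309.1,241.9),s,(245.8,183.7)))
print('tip tri',tri(c,(120.4,218.5),s,(391.8,168.8)))
print('mouth',onz(c,259.1,179.2,.195))
for z in(0.,.02,.03,.04):print('pbase',z,onz(c,130,210,z), [onz(c,100+u/3.3,110+v/3.15,z)[:2].round(3).tolist() for u,v in((65,270),(132,270),(133,360),(65,357))])
T=lambda u,v,z:onz(c,100+u/3.3,110+v/3.15,z)
print('tray rim corners',[T(u,v,.04)[:2].round(4) for u,v in((270,136),(247,325))])
print('uprights',T(540,113,.165),T(514,348,.165))
print('die,charcoal,wax',onz(c,391,271,.045),onz(c,387,239,.028),onz(c,343,167,.07))
print(r.sense()['wrist_force'])
```

```text
bar tri [ 0.47244661 -0.05355173  0.20046184]
tip tri [0.52301934 0.3755354  0.0954949 ]
mouth [0.60473702 0.05675495 0.195     ]
pbase 0.0 [0.55649661 0.37883147 0.        ] [[0.592, 0.407], [0.593, 0.356], [0.522, 0.351], [0.522, 0.402]]
pbase 0.02 [0.55362033 0.37363154 0.02      ] [[0.588, 0.401], [0.59, 0.352], [0.519, 0.346], [0.52, 0.396]]
pbase 0.03 [0.55218219 0.37103157 0.03      ] [[0.587, 0.398], [0.588, 0.349], [0.518, 0.344], [0.519, 0.394]]
pbase 0.04 [0.55074405 0.3684316  0.04      ] [[0.585, 0.395], [0.586, 0.347], [0.517, 0.342], [0.518, 0.391]]
tray rim corners [array([0.6957, 0.2515]), array([0.5467, 0.2603])]
uprights [0.68698701 0.04994983 0.165     ] [0.51892722 0.06145099 0.165     ]
die,charcoal,wax [ 0.4234992  -0.26381321  0.045     ] [ 0.50205153 -0.25761195  0.028     ] [ 0.66813764 -0.14110211  0.07      ]
[-0.0675754  -0.14467984 -0.14350738]
```

```bash
python3 -m jog '1 22 -58 10 8.7; 1 23 -58 20 8.7; 1 22 -58 20 0; 1 23 -58 20 0; 1 22 -58 0 0'; python3 -m jog '.5 23 -58 0 0; .5 22 -58 0 0; .5 23 -58 0 0; .5 22 -58 0 0; .5 23 -58 0 0'; python3 -m jog '.5 22 -57 0 0; .5 0 0 0 0; .5 0 0 0 0'
python3 - <<'E'
from m import *
c=cap('wrist','w1'); s=r.sense(); print(s['tcp_pos'],s['ee_rot'].round(3).tolist())
print(proj(c,[.4725,-.0537,.2]))
for q in blobs(c,(0,150,60),(4,255,255),None,50): print(q.reshape(-1,2).mean(0),rect_w(c,q,.203))
E
```

```text
time_s: 0.98
tcp_pos: [0.3344, 0.3001, 0.2998]
ee_rot: [[0.998, -0.063, 0.003], [-0.063, -0.998, 0.004], [0.002, -0.004, -1.0]]
wrist_force: [1.2, 0.6, -0.6]
gripper_width: 0.998
gripper_force: 0.0
time_s: 1.6
tcp_pos: [0.4469, 0.0093, 0.2984]
ee_rot: [[0.998, -0.064, 0.001], [-0.064, -0.998, 0.001], [0.001, -0.001, -1.0]]
wrist_force: [0.7, 1.4, 1.1]
gripper_width: 0.544
gripper_force: 0.0
time_s: 1.98
tcp_pos: [0.4683, -0.0459, 0.2977]
ee_rot: [[0.998, -0.065, -0.0], [-0.065, -0.998, 0.0], [-0.0, -0.0, -1.0]]
wrist_force: [0.9, 0.6, 0.3]
gripper_width: 0.505
gripper_force: 0.0
[ 0.46827449 -0.04522728  0.29783325] [[0.998, -0.063, -0.0], [-0.063, -0.998, 0.0], [-0.0, -0.0, -1.0]]
[288.97737768 210.76211664]
[290.2        208.77777778] (474.1, -54.9, -3.5, 52.5, 9.1)
```

View pics/w1.png

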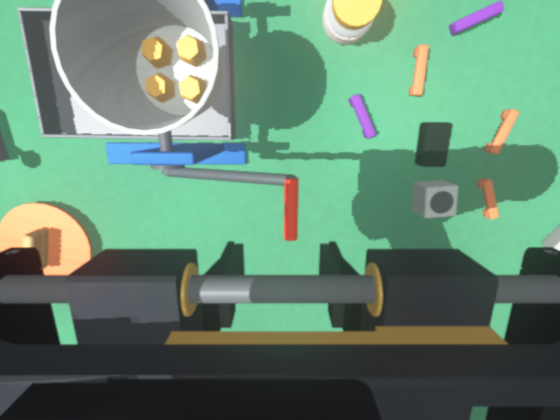

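The wrist view has the red bar at (290,209), agreeing with triangulation; the bar is between the fingers in y. Going down and gripping.

```bash
python3 -m jog '.5 4 -9 -40 0; .5 0 0 -40 0; .5 0 0 -29 0; .5 0 0 0 0; .5 0 0 0 0'; python3 -m jog '0 0 0 0 0; 0 0 0 0 0;0 0 0 0 0;0 0 0 0 0'
python3 - <<'E'
import numpy as np
y=np.array([.0645,.998]);o=[]
for t in np.arange(-68,72,7): o.append((t,(130*np.sin(np.radians(t))),130*np.cos(np.radians(t))))
for a,b in zip(o,o[1:]): d=b[1]-a[1]; print(a[0],'->',b[0],(y*d).round(1),round(b[2]-a[2],1))
E
```

```text
time_s: 2.65
tcp_pos: [0.4735, -0.0538, 0.1904]
ee_rot: [[0.998, -0.062, 0.003], [-0.062, -0.998, -0.0], [0.003, -0.0, -1.0]]
wrist_force: [-0.3, 0.4, -0.1]
gripper_width: 0.499
gripper_force: 0.0
time_s: 3.15
tcp_pos: [0.4727, -0.0546, 0.189]
ee_rot: [[0.998, -0.064, 0.001], [-0.064, -0.998, 0.001], [0.001, -0.001, -1.0]]
wrist_force: [-0.5, 10.0, 1.8]
gripper_width: 0.131
gripper_force: 12.9
-68 -> -61 [0.4 6.8] 14.3
-61 -> -54 [0.6 8.5] 13.4
-54 -> -47 [ 0.7 10.1] 12.2
-47 -> -40 [ 0.7 11.5] 10.9
-40 -> -33 [ 0.8 12.7] 9.4
-33 -> -26 [ 0.9 13.8] 7.8
-26 -> -19 [ 0.9 14.6] 6.1
-19 -> -12 [ 1.  15.3] 4.2
-12 -> -5 [ 1.  15.7] 2.3
-5 -> 2 [ 1.  15.8] 0.4
2 -> 9 [ 1.  15.8] -1.5
9 -> 16 [ 1.  15.5] -3.4
16 -> 23 [ 1.  14.9] -5.3
23 -> 30 [ 0.9 14.2] -7.1
30 -> 37 [ 0.9 13.2] -8.8
37 -> 44 [ 0.8 12. ] -10.3
44 -> 51 [ 0.7 10.7] -11.7
51 -> 58 [0.6 9.2] -12.9
58 -> 65 [0.5 7.6] -13.9
```

```bash
python3 -m jog '0 .4 6.8 14.3 0; 0 .6 8.5 13.4 0; 0 .7 10.1 12.2 0; 0 .7 11.5 10.9 0; 0 0 0 0 0'; python3 -m jog '0 .8 12.7 9.4 0; 0 .9 13.8 7.8 0; 0 .9 14.6 6.1 0; 0 1 15.3 4.2 0; 0 0 0 0 0'
```

```text
time_s: 3.78
tcp_pos: [0.4752, -0.0183, 0.2417]
ee_rot: [[0.998, -0.063, 0.001], [-0.063, -0.998, -0.002], [0.002, 0.002, -1.0]]
wrist_force: [-1.8, -3.0, 6.7]
gripper_width: 0.127
gripper_force: 30.0
time_s: 4.4
tcp_pos: [0.4792, 0.0372, 0.2709]
ee_rot: [[0.998, -0.063, 0.004], [-0.063, -0.998, -0.004], [0.004, 0.003, -1.0]]
wrist_force: [-3.2, -5.5, 12.8]
gripper_width: 0.127
gripper_force: 30.0
```

```bash
python3 -m jog '0 .5 15.7 4.3 0; 0 .5 15.8 1.4 0; 0 .5 15.8 -1.5 0; 0 0.5 15.5 -3.4 0; 0 0 0 0 0'; python3 -m jog '0 1 14.9 -5.3 0; 0 .9 14.2 -7.1 0; 0 0 0 0 0'; python3 -m jog '0 .9 13.2 -8.8 0; 0 .8 12 -10.3 0; 0 0 0 0 0'
```

```text
time_s: 5.03
tcp_pos: [0.4836, 0.102, 0.2709]
ee_rot: [[0.998, -0.062, 0.009], [-0.062, -0.998, 0.001], [0.009, -0.001, -1.0]]
wrist_force: [4.0, -2.2, 5.6]
gripper_width: 0.123
gripper_force: 30.0
time_s: 5.4
tcp_pos: [0.4854, 0.1314, 0.2576]
ee_rot: [[0.998, -0.063, 0.008], [-0.063, -0.998, 0.002], [0.008, -0.002, -1.0]]
wrist_force: [6.3, -1.8, 2.4]
gripper_width: 0.127
gripper_force: 30.0
time_s: 5.78
tcp_pos: [0.487, 0.1564, 0.2377]
ee_rot: [[0.998, -0.063, 0.007], [-0.063, -0.998, 0.001], [0.007, -0.002, -1.0]]
wrist_force: [7.9, -1.8, -0.7]
gripper_width: 0.13
gripper_force: 30.0
```

```bash
python3 -m jog '0 0 10.7 -11.7 0; 0 0 9.2 -12.9 0; 0 0 4 -7 0; 0 0 0 0 0; 0 0 0 0 0'
python3 - <<'E'
from m import *
c=cap('top'); s=cap('scene')
a=cv2.resize(c['pixels'][130:250,170:330],(560,420),interpolation=cv2.INTER_CUBIC); cv2.imwrite('pics/d1.png',a[:,:,::-1])
E
```

```text
time_s: 6.4
tcp_pos: [0.4851, 0.1798, 0.2047]
ee_rot: [[0.998, -0.064, 0.002], [-0.064, -0.998, 0.0], [0.002, -0.001, -1.0]]
wrist_force: [5.3, -2.9, -0.2]
gripper_width: 0.126
gripper_force: 30.0
```

View pics/d1.png

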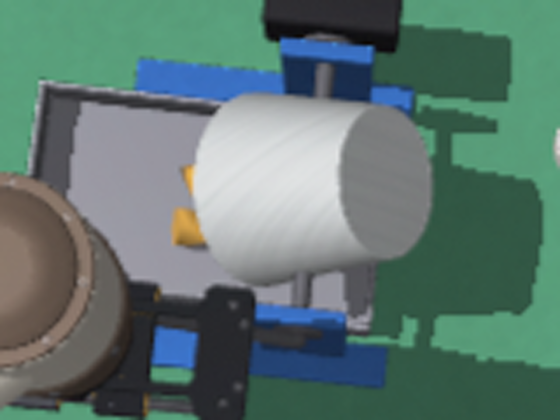

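Tub tipped ~2.3 rad; feet are visible in the tray at (190,180) and (187,225). Waiting a moment, then swinging back and checking from above.

```bash
python3 -m jog '0 0 3 -5 0; 0 0 0 0 0; 0 0 0 0 0; 0 0 0 0 0; 0 0 0 0 0'; python3 -m jog '0 0 -3 5 0; 0 -.3 -4 7 0; 0 -.6 -9.2 12.9 0; 0 -.7 -10.7 11.7 0; 0 -.8 -12 10.3 0'; python3 -m jog '0 -.9 -13.2 8.8 0; 0 -.9 -14.2 7.1 0; 0 -1 -14.9 5.3 0; 0 -1 -15.5 3.4 0; 0 -1 -15.8 1.5 0';  python3 -m jog '0 -1 -15.8 -.4 0; 0 -1 -15.7 -2.3 0; 0 -1 -15.3 -4.2 0; 0 -.9 -14.6 -6.1 0; 0 0 0 0 0'
```

```text
time_s: 7.12
tcp_pos: [0.4853, 0.1822, 0.2003]
ee_rot: [[0.998, -0.064, 0.002], [-0.064, -0.998, -0.001], [0.002, 0.0, -1.0]]
wrist_force: [5.9, -4.7, 1.3]
gripper_width: 0.13
gripper_force: 30.0
time_s: 7.75
tcp_pos: [0.4828, 0.1462, 0.2466]
ee_rot: [[0.998, -0.064, 0.003], [-0.064, -0.998, 0.006], [0.003, -0.006, -1.0]]
wrist_force: [3.2, 4.2, -1.2]
gripper_width: 0.126
gripper_force: 30.0
time_s: 8.38
tcp_pos: [0.4776, 0.0726, 0.2741]
ee_rot: [[0.998, -0.063, 0.004], [-0.063, -0.998, 0.007], [0.003, -0.007, -1.0]]
wrist_force: [1.5, 6.0, 0.8]
gripper_width: 0.123
gripper_force: 30.0
time_s: 9.0
tcp_pos: [0.4726, 0.007, 0.2586]
ee_rot: [[0.998, -0.066, -0.002], [-0.066, -0.998, -0.002], [-0.002, 0.002, -1.0]]
wrist_force: [1.5, -2.8, -2.9]
gripper_width: 0.125
gripper_force: 30.0
```

```bash
python3 -m jog '0 -.9 -13.8 -7.8 0; 0 -.8 -12.7 -9.4 0; 0 -.7 -11.5 -10.9 0; 0 -.7 -10.1 -12.2 0; 0 0 0 0 0';  python3 -m jog '0 -.6 -8.5 -13.4 0; 0 -.4 -6.8 -14.3 0; 0 0 0 -2 0; 0 0 0 0 0; 0 0 0 0 0'
```

```text
time_s: 9.62
tcp_pos: [0.4691, -0.0402, 0.2179]
ee_rot: [[0.998, -0.065, -0.003], [-0.065, -0.998, -0.001], [-0.003, 0.001, -1.0]]
wrist_force: [1.5, -0.0, -4.8]
gripper_width: 0.123
gripper_force: 30.0
time_s: 10.25
tcp_pos: [0.4684, -0.0543, 0.1909]
ee_rot: [[0.998, -0.063, -0.001], [-0.063, -0.998, -0.0], [-0.001, 0.0, -1.0]]
wrist_force: [-3.5, 5.8, 7.2]
gripper_width: 0.124
gripper_force: 30.0
```

```bash
python3 -m jog '0 0 0 -4 0; 0 0 0 0 0; 0 0 0 0 0;.5 0 0 0 0; .5 0 0 0 0';  python3 -m jog '.5 0 0 0 0; .5 0 0 50 0; .5 0 0 60 0; .5 0 0 0 0; .5 0 0 0 0'
python3 - <<'E'
from m import *
c=cap('top'); w=cap('wrist')
a=cv2.resize(c['pixels'][130:250,170:330],(400,300),interpolation=cv2.INTER_CUBIC)
b=cv2.resize(w['pixels'],(400,300)); cv2.imwrite('pics/d2.png',np.hstack([a,b])[:,:,::-1])
for q in blobs(w,(0,150,60),(4,255,255),None,50): print(q.reshape(-1,2).mean(0),rect_w(w,q,.203))
for q in blobs(c,(5,120,60),(14,255,255),(100,450,170,310)): print(q.reshape(-1,2).mean(0).round(),rect_w(c,q,.016))
E
```

```text
time_s: 10.88
tcp_pos: [0.4686, -0.0551, 0.1858]
ee_rot: [[0.998, -0.064, -0.001], [-0.064, -0.998, -0.001], [-0.001, 0.001, -1.0]]
wrist_force: [0.1, -0.2, 0.4]
gripper_width: 0.272
gripper_force: 0.0
time_s: 11.5
tcp_pos: [0.4684, -0.0549, 0.295]
ee_rot: [[0.998, -0.064, -0.002], [-0.064, -0.998, 0.0], [-0.002, 0.0, -1.0]]
wrist_force: [0.1, -0.3, -0.9]
gripper_width: 0.498
gripper_force: 0.0
[279.37980769 206.13461538] (474.3, -54.9, -4.5, 52.0, 9.7)
[146. 279.] (387.4, 324.0, -88.2, 137.8, 134.9)
[423. 275.] (417.5, -349.3, 17.5, 61.2, 16.5)
[378. 200.] (600.1, -236.6, -4.4, 61.5, 15.1)
[426. 246.] (488.6, -355.7, -23.7, 60.9, 15.5)
```

View pics/d2.png

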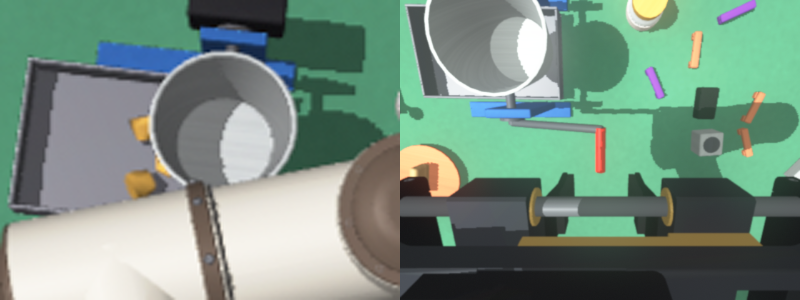

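Tub is empty, bar is back at its start position, brass lies in the tray; one pull has shifted to (489,-356). Next the pulls, nearest one first.

```bash
python3 -m jog '.5 33 -45 0 0; .5 33 -46 -30 0; .5 33 -45 -45 0; .5 33 -46 -50 0; .5 0 0 -40 0'; python3 -m jog '.5 0 0 0 0;.5 0 0 0 0';python3 - <<'E'
from m import *
w=cap('wrist'); print(r.sense()['tcp_pos'])
for q in blobs(w,(5,120,60),(14,255,255),None,100): print(q.reshape(-1,2).mean(0),rect_w(w,q,.016))
E
```

```text
time_s: 12.22
tcp_pos: [0.5902, -0.2245, 0.1414]
ee_rot: [[0.998, -0.067, -0.004], [-0.067, -0.998, 0.0], [-0.004, 0.0, -1.0]]
wrist_force: [0.2, 1.6, -0.9]
gripper_width: 0.499
gripper_force: 0.0
time_s: 12.48
tcp_pos: [0.5908, -0.222, 0.147]
ee_rot: [[0.998, -0.063, 0.001], [-0.063, -0.998, -0.001], [0.001, 0.001, -1.0]]
wrist_force: [-1.3, -0.1, 1.8]
gripper_width: 0.499
gripper_force: 0.0
[ 0.59126429 -0.22183862  0.14799137]
[375.52688172   9.82526882] (746.4, -317.3, 86.4, 117.0, 23.9)
[297.13043478 192.53623188] (602.2, -239.0, -4.2, 58.4, 11.0)
```

```bash
python3 -m jog '.5 10 -15.5 -20 0; .5 0 0 -40 0; .5 0 0 -40 0; .5 0 0 -30 0; .5 0 0 0 0'; python3 -m jog '.5 0 0 -6 0; 0 0 0 0 0;0 0 0 0 0;0 0 0 0 0; 0 0 0 0 0'
```

```text
time_s: 13.15
tcp_pos: [0.5997, -0.2368, 0.0158]
ee_rot: [[0.998, -0.063, -0.002], [-0.063, -0.998, 0.0], [-0.002, -0.0, -1.0]]
wrist_force: [-0.6, -0.3, 0.1]
gripper_width: 0.499
gripper_force: 0.0
time_s: 13.78
tcp_pos: [0.6004, -0.2376, 0.0104]
ee_rot: [[0.998, -0.064, 0.001], [-0.064, -0.998, -0.0], [0.001, 0.0, -1.0]]
wrist_force: [0.4, -0.3, 2.5]
gripper_width: 0.151
gripper_force: 30.0
```

```bash
python3 -m jog '0 0 0 50 0; 0 0 0 50 0; 0 0 0 50 0; 0 0 0 50 0; 0 0 0 45 0'; python3 -m jog '0 1 50 0 0; 0 1 50 0 0; 0 1 50 0 0;0 1 50 0 0; 0 1 50 0 0';  python3 -m jog '0 0 45 0 0; 0 0 0 0 0; 0 0 0 0 0'
```

```text
time_s: 14.4
tcp_pos: [0.6, -0.2374, 0.2569]
ee_rot: [[0.998, -0.064, 0.001], [-0.064, -0.998, 0.0], [0.001, -0.0, -1.0]]
wrist_force: [0.9, -0.1, -2.0]
gripper_width: 0.158
gripper_force: 30.0
time_s: 15.02
tcp_pos: [0.6048, 0.0141, 0.2548]
ee_rot: [[0.998, -0.064, -0.0], [-0.064, -0.998, 0.0], [-0.0, -0.0, -1.0]]
wrist_force: [0.3, -0.9, -0.5]
gripper_width: 0.151
gripper_force: 30.0
time_s: 15.4
tcp_pos: [0.605, 0.0574, 0.2547]
ee_rot: [[0.998, -0.064, -0.001], [-0.064, -0.998, -0.0], [-0.001, 0.0, -1.0]]
wrist_force: [0.3, -0.9, -0.3]
gripper_width: 0.159
gripper_force: 30.0
```

```bash
python3 -m jog '0 0 12 -40 0; 0 0 0 -40 0; 0 0 0 -20 0; 0 0 0 0 0; .35 0 0 0 0'; python3 -m jog '.35 0 0 0 0; .35 0 0 0 0; .35 0 0 50 0; .35 0 0 50 0;.35 0 0 40 0'
python3 - <<'E'
from m import *
c=cap('top')
for q in blobs(c,(5,120,60),(14,255,255),(180,450,130,310),10): print(q.reshape(-1,2).mean(0).round(),rect_w(c,q,.016))
E
```

```text
time_s: 16.02
tcp_pos: [0.6062, 0.0688, 0.1564]
ee_rot: [[0.998, -0.065, 0.002], [-0.065, -0.998, 0.0], [0.002, -0.0, -1.0]]
wrist_force: [1.2, 0.2, 0.3]
gripper_width: 0.207
gripper_force: 0.0
time_s: 16.65
tcp_pos: [0.6055, 0.0696, 0.298]
ee_rot: [[0.998, -0.064, 0.003], [-0.064, -0.998, 0.001], [0.003, -0.001, -1.0]]
wrist_force: [0.6, 0.7, 0.4]
gripper_width: 0.35
gripper_force: 0.0
[408. 136.] (758.4, -314.9, -87.8, 186.5, 49.5)
[423. 275.] (417.5, -349.3, 17.5, 61.2, 16.5)
[426. 246.] (488.3, -356.2, -22.4, 61.0, 15.6)
[254. 188.] (621.1, 72.4, 2.1, 48.0, 10.0)
```

```bash
python3 -m jog '.5 -15 -53 0 -9.6; .5 -15 -53 0 -9.6; .5 -15 -53 0 0; .5 -15 -53 0 0; .5 -15 -53 -10 0';python3 -m jog '.5 -14 -53 -30 0; .5 -14 -53 -40 0; .5 -14 -53 -40 0; .5 0 0 -40 0; .5 0 0 0 0';python3 -m jog '.5 0 0 0 0';python3 - <<'E'
from m import *
w=cap('wrist'); print(r.sense()['tcp_pos'])
for q in blobs(w,(5,120,60),(14,255,255),None,100): print(q.reshape(-1,2).mean(0),rect_w(w,q,.016))
E
```

```text
time_s: 17.32
tcp_pos: [0.5301, -0.1971, 0.2863]
ee_rot: [[0.922, -0.388, 0.003], [-0.388, -0.922, -0.001], [0.003, -0.001, -1.0]]
wrist_force: [1.1, 0.4, 0.2]
gripper_width: 0.5
gripper_force: 0.0
time_s: 17.95
tcp_pos: [0.488, -0.3457, 0.1382]
ee_rot: [[0.921, -0.39, -0.007], [-0.39, -0.921, 0.003], [-0.007, -0.0, -1.0]]
wrist_force: [0.4, -0.2, 0.1]
gripper_width: 0.499
gripper_force: 0.0
time_s: 18.08
tcp_pos: [0.4917, -0.3463, 0.1432]
ee_rot: [[0.922, -0.387, 0.003], [-0.387, -0.922, -0.002], [0.003, 0.001, -1.0]]
wrist_force: [-0.1, 0.3, 1.4]
gripper_width: 0.498
gripper_force: 0.0
[ 0.49209683 -0.34620096  0.14373253]
[297.3255814  197.88372093] (491.9, -360.5, -21.8, 53.8, 11.1)
```

```bash
python3 -m jog '.5 -2.5 -11.5 -20 0; .5 0 0 -40 0; .5 0 0 -40 0; .5 0 0 -28 0; .5 0 0 0 0'; python3 -m jog '.5 0 0 -5 0; 0 0 0 0 0;0 0 0 0 0;0 0 0 0 0; 0 0 0 0 0'
```

```text
time_s: 18.75
tcp_pos: [0.4881, -0.3569, 0.0131]
ee_rot: [[0.922, -0.388, -0.001], [-0.388, -0.922, 0.0], [-0.001, 0.0, -1.0]]
wrist_force: [0.7, -0.2, 0.3]
gripper_width: 0.495
gripper_force: 0.0
time_s: 19.38
tcp_pos: [0.4881, -0.3577, 0.0086]
ee_rot: [[0.921, -0.389, 0.0], [-0.389, -0.921, -0.0], [0.0, 0.0, -1.0]]
wrist_force: [-0.1, 0.6, 2.5]
gripper_width: 0.154
gripper_force: 30.0
```

```bash
python3 -m jog '0 0 0 50 0; 0 0 0 50 0; 0 0 0 50 0; 0 0 0 50 0; 0 0 0 48 0'; python3 -m jog '0 15 51 0 9.6; 0 15 51 0 9.6; 0 15 51 0 0;0 15 51 0 0; 0 15 51 0 0';  python3 -m jog '0 14 51 0 0; 0 14 51 0 0; 0 14 45 0 0; 0 0 0 0 0; 0 0 0 0 0'
```

```text
time_s: 20.0
tcp_pos: [0.4875, -0.3574, 0.2579]
ee_rot: [[0.921, -0.389, 0.0], [-0.389, -0.921, 0.0], [0.0, -0.0, -1.0]]
wrist_force: [0.7, 1.0, -0.8]
gripper_width: 0.155
gripper_force: 30.0
time_s: 20.62
tcp_pos: [0.5629, -0.1009, 0.2561]
ee_rot: [[0.998, -0.064, -0.0], [-0.064, -0.998, 0.0], [-0.0, -0.0, -1.0]]
wrist_force: [0.1, -0.4, -0.2]
gripper_width: 0.154
gripper_force: 30.0
time_s: 21.25
tcp_pos: [0.6045, 0.0443, 0.2558]
ee_rot: [[0.998, -0.064, -0.001], [-0.064, -0.998, -0.0], [-0.001, 0.0, -1.0]]
wrist_force: [-0.4, -0.6, -1.2]
gripper_width: 0.154
gripper_force: 30.0
```

```bash
python3 -m jog '0 0 0 -40 0; 0 0 0 -40 0; 0 0 0 -13 0; 0 0 0 0 0; .35 0 0 0 0'; python3 -m jog '.35 0 0 0 0; .35 0 0 0 0; .35 0 0 50 0; .35 0 0 50 0;.35 0 0 40 0'; python3 -m jog '.5 -23 -49 0 10.6; .5 -23 -49 0 10.6; .5 -23 -49 0 0; .5 -23 -49 0 0; .5 -23 -49 -10 0';python3 -m jog '.5 -24 -49 -30 0; .5 -24 -49 -40 0; .5 -24 -49 -40 0; .5 0 0 -40 0; .5 0 0 0 0';python3 -m jog '.5 0 0 0 0';python3 - <<'E'
from m import *
w=cap('wrist'); print(r.sense()['tcp_pos']); c=cap('top')
for q in blobs(w,(5,120,60),(14,255,255),None,100): print(q.reshape(-1,2).mean(0),rect_w(w,q,.016))
for q in blobs(c,(5,120,60),(14,255,255),(100,450,130,310),10): print(q.reshape(-1,2).mean(0).round(),rect_w(c,q,.016))
E
```

```text
time_s: 21.88
tcp_pos: [0.6063, 0.0443, 0.1654]
ee_rot: [[0.998, -0.064, 0.004], [-0.064, -0.998, 0.0], [0.004, -0.001, -1.0]]
wrist_force: [0.7, -0.1, 0.3]
gripper_width: 0.206
gripper_force: 0.0
time_s: 22.5
tcp_pos: [0.6052, 0.0445, 0.3062]
ee_rot: [[0.998, -0.064, 0.003], [-0.064, -0.998, 0.001], [0.003, -0.001, -1.0]]
wrist_force: [0.6, 0.3, -0.0]
gripper_width: 0.349
gripper_force: 0.0
time_s: 23.12
tcp_pos: [0.4895, -0.202, 0.2947]
ee_rot: [[0.953, 0.302, 0.003], [0.302, -0.953, -0.001], [0.003, 0.002, -1.0]]
wrist_force: [1.5, -1.0, 0.2]
gripper_width: 0.5
gripper_force: 0.0
time_s: 23.75
tcp_pos: [0.4194, -0.3397, 0.147]
ee_rot: [[0.954, 0.3, -0.006], [0.3, -0.954, 0.003], [-0.005, -0.005, -1.0]]
wrist_force: [0.1, 0.2, 0.8]
gripper_width: 0.497
gripper_force: 0.0
time_s: 23.88
tcp_pos: [0.423, -0.3405, 0.1512]
ee_rot: [[0.953, 0.302, 0.002], [0.303, -0.953, -0.002], [0.002, 0.003, -1.0]]
wrist_force: [0.1, -0.9, 1.0]
gripper_width: 0.501
gripper_force: 0.0
[ 0.42327799 -0.34035205  0.15162766]
[146. 279.] (387.4, 324.0, -88.2, 137.8, 134.9)
[408. 136.] (758.4, -314.9, -87.8, 186.5, 49.5)
[264. 186.] (625.8, 47.4, -0.5, 65.9, 13.2)
[254. 185.] (627.5, 72.7, 2.1, 60.7, 10.0)
```

```bash
python3 -m jog '.5 -5 -9.5 -30 0; .5 0 0 -40 0; .5 0 0 -40 0; .5 0 0 -25 0; .5 0 0 0 0'; python3 -m jog '.5 0 0 -6 0; 0 0 0 0 0;0 0 0 0 0;0 0 0 0 0; 0 0 0 0 0'
```

```text
time_s: 24.6
tcp_pos: [0.4167, -0.3491, 0.014]
ee_rot: [[0.953, 0.302, -0.002], [0.302, -0.953, 0.001], [-0.001, -0.001, -1.0]]
wrist_force: [0.1, -0.4, 0.9]
gripper_width: 0.5
gripper_force: 0.0
time_s: 25.22
tcp_pos: [0.4169, -0.3499, 0.0088]
ee_rot: [[0.954, 0.301, 0.001], [0.301, -0.954, -0.001], [0.001, 0.001, -1.0]]
wrist_force: [-0.1, -0.3, 0.9]
gripper_width: 0.155
gripper_force: 30.0
```

```bash
python3 -m jog '0 0 0 50 0; 0 0 0 50 0; 0 0 0 50 0; 0 0 0 50 0; 0 0 0 48 0'; python3 -m jog '0 23 51 0 -10.6; 0 23 51 0 -10.6; 0 23 51 0 0;0 24 51 0 0; 0 24 51 0 0';  python3 -m jog '0 24 51 0 0; 0 24 51 0 0; 0 24 51 0 0; 0 0 0 0 0; 0 0 0 0 0'; python3 -m jog '0 0 0 -40 0; 0 0 0 -35 0; 0 0 0 0 0; 0 0 0 0 0; .35 0 0 0 0'
```

```text
time_s: 25.85
tcp_pos: [0.4161, -0.3493, 0.2581]
ee_rot: [[0.954, 0.301, 0.0], [0.301, -0.954, 0.0], [0.0, -0.0, -1.0]]
wrist_force: [0.3, 0.1, -0.6]
gripper_width: 0.157
gripper_force: 30.0
time_s: 26.48
tcp_pos: [0.5311, -0.0996, 0.2563]
ee_rot: [[0.999, -0.04, -0.0], [-0.04, -0.999, 0.0], [-0.0, -0.0, -1.0]]
wrist_force: [1.3, 0.1, -1.0]
gripper_width: 0.154
gripper_force: 30.0
time_s: 27.1
tcp_pos: [0.6025, 0.0517, 0.2557]
ee_rot: [[0.999, -0.04, -0.002], [-0.04, -0.999, -0.0], [-0.002, 0.0, -1.0]]
wrist_force: [-0.5, -1.1, -0.8]
gripper_width: 0.152
gripper_force: 30.0
time_s: 27.72
tcp_pos: [0.6041, 0.0516, 0.1837]
ee_rot: [[0.999, -0.04, 0.004], [-0.04, -0.999, 0.001], [0.004, -0.001, -1.0]]
wrist_force: [-1.4, -0.3, -1.0]
gripper_width: 0.206
gripper_force: 0.0
```

```bash
python3 -m jog '.35 0 0 0 0; .35 0 0 0 0; .35 0 0 50 0; .35 0 0 50 0;.35 0 0 15 0'; python3 -m jog '.6 -36 45 0 -7.2; .6 -36 45 0 -7.3; .6 -36 45 0 0; .6 -36 45 0 0; .6 -36 45 -30 0'; python3 -m jog '.6 -36 45 -40 0; .6 0 0 0 0; .6 0 0 0 0;.6 0 0 0 0'
python3 - <<'E'
from m import *
w=cap('wrist','w3'); print(r.sense()['tcp_pos']); c=cap('top')
for q in blobs(w,(14,40,60),(24,220,255),None,200): print(q.reshape(-1,2).mean(0),rect_w(w,q,.051))
for q in blobs(w,(5,120,60),(14,255,255),None,1000): print('disc',q.reshape(-1,2).mean(0),rect_w(w,q,.017))
for q in blobs(c,(5,120,60),(14,255,255),(100,450,130,310),10): print(q.reshape(-1,2).mean(0).round(),rect_w(c,q,.016))
a=cv2.resize(c['pixels'][130:250,170:330],(400,300),interpolation=cv2.INTER_CUBIC)
b=cv2.resize(w['pixels'],(400,300)); cv2.imwrite('pics/d3.png',np.hstack([a,b])[:,:,::-1])
E
```

```text
time_s: 28.35
tcp_pos: [0.6044, 0.0519, 0.3009]
ee_rot: [[0.999, -0.04, 0.008], [-0.04, -0.999, 0.002], [0.007, -0.002, -1.0]]
wrist_force: [1.3, 0.4, -0.0]
gripper_width: 0.348
gripper_force: 0.0
time_s: 28.98
tcp_pos: [0.4238, 0.2771, 0.2689]
ee_rot: [[0.957, -0.289, 0.004], [-0.289, -0.957, 0.004], [0.002, -0.005, -1.0]]
wrist_force: [0.3, 0.6, -0.7]
gripper_width: 0.596
gripper_force: 0.0
time_s: 29.48
tcp_pos: [0.3932, 0.3147, 0.2327]
ee_rot: [[0.957, -0.29, 0.001], [-0.29, -0.957, 0.001], [0.001, -0.002, -1.0]]
wrist_force: [0.9, 0.3, 0.6]
gripper_width: 0.599
gripper_force: 0.0
[0.39322071 0.3146297  0.23271919]
[284.28324468 198.68218085] (395.2, 322.5, -21.5, 124.5, 123.2)
[352.15273775 336.91066282] (190.4, 277.9, 73.2, 445.1, 28.6)
[171.87692308 290.12307692] (317.2, 476.9, -23.4, 74.6, 23.8)
[390.72093023 289.95348837] (239.9, 221.1, -10.3, 74.2, 22.6)
[227.1884058 254.1884058] (342.2, 399.6, -19.3, 31.8, 21.4)
disc [284.14759536 189.76119403] (377.6, 307.3, -37.1, 136.8, 99.5)
[408. 136.] (758.4, -316.2, -87.8, 184.1, 49.5)
[158. 272.] (403.7, 299.6, 33.9, 139.4, 79.5)
[259. 186.] (625.4, 58.9, 2.0, 65.8, 37.4)
[129. 277.] (389.2, 366.9, -16.9, 49.7, 15.1)
[135. 302.] (330.6, 348.1, 69.2, 80.1, 16.3)
```

View pics/d3.png

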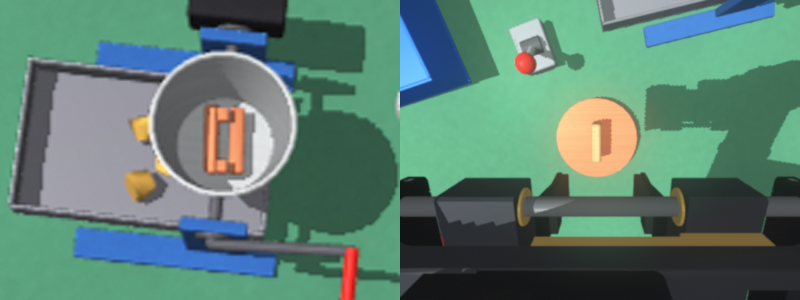

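All three pulls are in the tub. The cover is at wrist px ≈(276,192), its handle top at ≈(274,199).

Run:
```python
from m import *
w=cap('wrist')
print(onz(w,275.8,191.8,.017),onz(w,274.5,199,.051))
h=cv2.cvtColor(w['pixels'],cv2.COLOR_RGB2HSV); print(h[199,262:300:3].tolist())
for lo,hi in(((14,60,180),(25,200,255)),((12,60,150),(28,150,255))):
  for q in blobs(w,lo,hi,(215,340,140,240),60): print(q.reshape(-1,2).mean(0),rect_w(w,q,.051))
m=cv2.inRange(h,(4,50,50),(25,255,255)); m[240:]=0;m[:,:210]=0;m[:,350:]=0
q=max(cv2.findContours(m,0,1)[0],key=cv2.contourArea); print(rect_w(w,q,.017))
```

```text
[0.3918602  0.32147413 0.017     ] [0.39099049 0.32261275 0.051     ]
[[15, 117, 254], [15, 117, 254], [17, 109, 246], [23, 87, 252], [24, 81, 253], [23, 88, 251], [15, 118, 208], [9, 143, 195], [9, 143, 196], [9, 144, 195], [9, 143, 195], [10, 139, 236], [14, 120, 253]]
[287.22408964 193.18067227] (399.3, 321.0, 73.1, 123.4, 113.0)
[294.07462687 220.20895522] (361.5, 308.5, 85.0, 27.1, 9.4)
[275.31132075 190.85849057] (398.9, 319.6, 73.1, 126.5, 113.0)
(393.8, 321.4, 73.1, 140.3, 127.9)
```

```bash
python3 -m jog '.6 -4.5 8 -40 0; .6 0 0 -45 0; .6 0 0 -45 0; .6 0 0 -40 0; .6 0 0 0 0'; python3 -m jog '.6 0 0 -28 0; .6 0 0 0 0; 0 0 0 0 0;0 0 0 0 0;0 0 0 0 0'; python3 -m jog '0 0 0 0 0; 0 0 0 0 0'
```

```text
time_s: 30.25
tcp_pos: [0.387, 0.3209, 0.0597]
ee_rot: [[0.957, -0.29, -0.004], [-0.29, -0.957, -0.006], [-0.002, 0.007, -1.0]]
wrist_force: [-0.9, -0.4, 0.2]
gripper_width: 0.598
gripper_force: 0.0
time_s: 30.88
tcp_pos: [0.3881, 0.3235, 0.0348]
ee_rot: [[0.957, -0.289, 0.001], [-0.289, -0.957, 0.002], [0.001, -0.002, -1.0]]
wrist_force: [0.0, -0.2, -0.2]
gripper_width: 0.343
gripper_force: 0.0
time_s: 31.12
tcp_pos: [0.388, 0.3236, 0.0343]
ee_rot: [[0.957, -0.289, 0.001], [-0.289, -0.957, 0.001], [0.0, -0.001, -1.0]]
wrist_force: [-0.2, 0.6, 1.6]
gripper_width: 0.179
gripper_force: 30.0
```

```bash
python3 -m jog '0 0 0 30 0; 0 0 0 40 0; 0 0 0 40 0; 0 0 0 40 0; 0 0 0 40 0'; python3 -m jog '0 0 0 45 0; 0 0 0 45 0; 0 0 0 0 0; 0 0 0 0 0'
python3 - <<'E'
from m import *
w=cap('wrist','w4'); s=r.sense(); print(s['tcp_pos'])
E
```

```text
time_s: 31.75
tcp_pos: [0.3869, 0.3222, 0.2241]
ee_rot: [[0.957, -0.289, -0.002], [-0.289, -0.957, -0.002], [-0.002, 0.002, -1.0]]
wrist_force: [-0.1, 0.4, -2.4]
gripper_width: 0.179
gripper_force: 30.0
time_s: 32.25
tcp_pos: [0.3867, 0.3223, 0.3119]
ee_rot: [[0.957, -0.289, -0.003], [-0.289, -0.957, -0.002], [-0.003, 0.003, -1.0]]
wrist_force: [0.2, 0.3, -4.4]
gripper_width: 0.181
gripper_force: 30.0
[0.38671116 0.3221336  0.31145578]
```

View pics/w4.png

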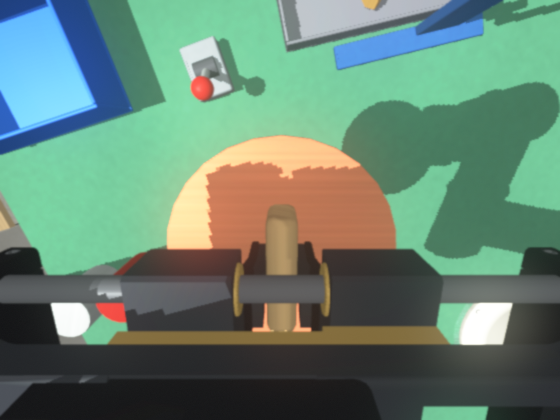

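```bash
cat > disc.py <<'E'
from m import *
from scipy.optimize import least_squares
def disc(dz=-.0175):
    w=cap('wrist'); s=r.sense(); p=np.array(s['tcp_pos']); R=np.array(s['ee_rot'])
    h=cv2.cvtColor(w['pixels'],cv2.COLOR_RGB2HSV); m=cv2.inRange(h,(4,60,60),(20,255,255)); m[245:]=0; m[:100]=0
    q=max(cv2.findContours(m,0,1)[0],key=cv2.contourArea)[:,0].astype(float)
    q=cv2.convexHull(q.astype(np.float32))[:,0]; q=q[(q[:,1]<240)]
    P=np.array([onz(w,*a,p[2]+dz)[:2] for a in q])
    f=least_squares(lambda v:np.hypot(*(P-v[:2]).T)-v[2],[*p[:2],.07],loss='soft_l1',f_scale=.001)
    print('fit',f.x,'rms',np.sqrt(np.mean(f.fun**2)))
    g=least_squares(lambda v:np.hypot(*(P-v[:2]).T)-.07,p[:2],loss='soft_l1',f_scale=.001).x
    d=np.array([*g,0])-[p[0],p[1],0]; print('tcp',p,'disc',g,'offset world',d[:2],'tool',(R.T@d)[:2])
if __name__=='__main__': disc()
E
python3 disc.py
```

```text
fit [0.38723804 0.32107861 0.06888635] rms 0.0001389561585514062
tcp [0.38688243 0.32219687 0.3114732 ] disc [0.38592567 0.32137258] offset world [-0.00095676 -0.00082429] tool [-0.00067744  0.00106578]
```

```bash
python3 -m jog '0 36 -44 0 0; 0 36 -44 0 0; 0 37 -44 0 0; 0 36 -44 0 0; 0 37 -44 0 0'; python3 -m jog '0 36 -45 0 0; 0 0 0 0 0; 0 0 0 0 0; 0 0 0 0 0;0 0 0 0 0';python3 disc.py
```

```text
time_s: 32.98
tcp_pos: [0.5702, 0.1015, 0.3119]
ee_rot: [[0.957, -0.289, -0.003], [-0.289, -0.957, -0.001], [-0.003, 0.002, -1.0]]
wrist_force: [0.6, 2.3, -2.8]
gripper_width: 0.181
gripper_force: 30.0
time_s: 33.6
tcp_pos: [0.6052, 0.0591, 0.3141]
ee_rot: [[0.958, -0.287, 0.0], [-0.287, -0.958, 0.0], [0.0, -0.0, -1.0]]
wrist_force: [-1.2, 1.0, -3.2]
gripper_width: 0.185
gripper_force: 30.0
fit [0.6022967  0.06168724 0.0731127 ] rms 0.0012180130588252494
tcp [0.60530384 0.05900752 0.3142072 ] disc [0.60518708 0.05937711] offset world [-0.00011676  0.0003696 ] tool [-0.00021805 -0.00032045]
```

```bash
python3 -m jog '0 0 -2 -30 0; 0 0 0 -30 0; 0 0 0 -15 0; 0 0 0 0 0'; python3 -m jog '0 0 0 -5 0; 0 0 0 0 0';  python3 -m jog '0 0 0 -5 0; 0 0 0 0 0'; python3 -m jog '0 0 0 -5 0; 0 0 0 0 0'
```

```text
time_s: 34.15
tcp_pos: [0.6053, 0.0562, 0.2382]
ee_rot: [[0.958, -0.288, -0.002], [-0.288, -0.958, -0.001], [-0.001, 0.001, -1.0]]
wrist_force: [-0.3, -0.2, -2.8]
gripper_width: 0.181
gripper_force: 30.0
time_s: 34.4
tcp_pos: [0.606, 0.0562, 0.2345]
ee_rot: [[0.957, -0.289, 0.001], [-0.289, -0.957, 0.0], [0.001, -0.001, -1.0]]
wrist_force: [-0.6, 0.7, -3.0]
gripper_width: 0.183
gripper_force: 30.0
time_s: 34.65
tcp_pos: [0.6055, 0.056, 0.2285]
ee_rot: [[0.957, -0.289, -0.001], [-0.289, -0.957, -0.0], [-0.001, 0.0, -1.0]]
wrist_force: [0.1, 0.3, -3.7]
gripper_width: 0.179
gripper_force: 30.0
time_s: 34.9
tcp_pos: [0.6054, 0.056, 0.2232]
ee_rot: [[0.957, -0.289, -0.001], [-0.289, -0.957, -0.0], [-0.001, 0.001, -1.0]]
wrist_force: [0.1, -0.3, -3.4]
gripper_width: 0.179
gripper_force: 30.0
```

Plug is inside with no contact force; lowering to seat it.

```bash
python3 -m jog '0 0 0 -3 0; 0 0 0 0 0'; python3 -m jog '0 0 0 -2 0; 0 0 0 0 0'; python3 -m jog '0 0 0 -1.5 0; 0 0 0 0 0'
```

```text
time_s: 35.15
tcp_pos: [0.6056, 0.056, 0.2206]
ee_rot: [[0.957, -0.289, -0.001], [-0.289, -0.957, -0.0], [-0.001, 0.0, -1.0]]
wrist_force: [-0.5, -0.4, -3.0]
gripper_width: 0.181
gripper_force: 30.0
time_s: 35.4
tcp_pos: [0.6057, 0.0561, 0.2187]
ee_rot: [[0.957, -0.289, -0.0], [-0.289, -0.957, -0.0], [-0.0, 0.0, -1.0]]
wrist_force: [0.5, 0.1, -3.4]
gripper_width: 0.185
gripper_force: 30.0
time_s: 35.65
tcp_pos: [0.6057, 0.0561, 0.2173]
ee_rot: [[0.957, -0.289, -0.0], [-0.289, -0.957, -0.0], [-0.0, 0.0, -1.0]]
wrist_force: [-0.4, 0.1, -3.0]
gripper_width: 0.181
gripper_force: 30.0
```

```bash
python3 -m jog '0 0 0 -1.5 0; 0 0 0 0 0'; python3 -m jog '0 0 0 -1 0; 0 0 0 0 0'; python3 -m jog '0 0 0 -1 0; 0 0 0 0 0'
```

```text
time_s: 35.9
tcp_pos: [0.6058, 0.0561, 0.2173]
ee_rot: [[0.957, -0.289, 0.001], [-0.289, -0.957, -0.0], [0.001, -0.0, -1.0]]
wrist_force: [-3.2, 0.0, 4.1]
gripper_width: 0.182
gripper_force: 30.0
time_s: 36.15
tcp_pos: [0.6058, 0.056, 0.2173]
ee_rot: [[0.958, -0.288, 0.002], [-0.288, -0.958, -0.0], [0.002, -0.0, -1.0]]
wrist_force: [-4.8, 0.9, 9.6]
gripper_width: 0.179
gripper_force: 30.0
time_s: 36.4
tcp_pos: [0.6058, 0.0561, 0.2173]
ee_rot: [[0.958, -0.288, 0.003], [-0.288, -0.958, -0.0], [0.002, -0.001, -1.0]]
wrist_force: [-6.8, 0.8, 12.0]
gripper_width: 0.183
gripper_force: 30.0
```

```bash
python3 -m jog '0 0 0 2 0; 0 0 0 0 0; .6 0 0 0 0; .6 0 0 0 0; .6 0 0 0 0'; python3 -m jog '.6 0 0 30 0; .6 0 0 40 0; .6 0 0 30 0;.6 -18 45 0 10; .6 -18 45 0 10'; python3 -m jog '0 -18 45 0 0; 0 -18 45 0 0; 0 -18 46 0 0; 0 -18 46 0 0; 0 -18 47 0 0'; python3 -m jog '0 0 0 0 0; 0 0 0 -40 0;0 0 0 0 0; 0 0 0 0 0'
python3 - <<'E'
from m import *
w=cap('wrist'); c=cap('top'); s=cap('scene'); print(r.sense()['tcp_pos'])
a=cv2.resize(c['pixels'][120:300,100:340],(400,300),interpolation=cv2.INTER_CUBIC)
b=cv2.resize(s['pixels'][120:300,250:490],(400,300),interpolation=cv2.INTER_CUBIC)
d=cv2.resize(w['pixels'],(400,300)); cv2.imwrite('pics/d5.png',np.vstack([np.hstack([a,b]),np.hstack([d,d*0])])[:,:,::-1])
for q in blobs(w,(0,150,60),(4,255,255),None,50): print(q.reshape(-1,2).mean(0),rect_w(w,q,.0955))
for q in blobs(c,(0,150,80),(3,255,255),(100,180,180,290),8): print(q.reshape(-1,2).mean(0).round(1),rect_w(c,q,.0955))
E
```

```text
time_s: 37.02
tcp_pos: [0.6059, 0.056, 0.2153]
ee_rot: [[0.957, -0.289, -0.0], [-0.289, -0.957, -0.0], [-0.0, 0.0, -1.0]]
wrist_force: [-0.0, 0.1, 1.7]
gripper_width: 0.437
gripper_force: 0.0
time_s: 37.65
tcp_pos: [0.5697, 0.1467, 0.316]
ee_rot: [[0.998, 0.06, 0.001], [0.06, -0.998, 0.001], [0.001, -0.001, -1.0]]
wrist_force: [0.2, 0.3, -0.1]
gripper_width: 0.6
gripper_force: 0.0
time_s: 38.28
tcp_pos: [0.4791, 0.3765, 0.3157]
ee_rot: [[0.998, 0.056, 0.0], [0.056, -0.998, 0.0], [0.0, -0.0, -1.0]]
wrist_force: [0.3, 0.2, 0.0]
gripper_width: 0.118
gripper_force: 0.0
time_s: 38.78
tcp_pos: [0.4808, 0.3748, 0.2772]
ee_rot: [[0.998, 0.055, 0.002], [0.055, -0.998, 0.001], [0.002, -0.0, -1.0]]
wrist_force: [0.2, 0.4, 0.5]
gripper_width: 0.008
gripper_force: 0.0
[0.4805779  0.3751815  0.27764667]
[118.16993464 316.93464052] (312.0, 569.6, -86.8, 85.3, 37.7)
[283.06896552 156.53448276] (523.7, 374.3, 3.2, 22.6, 21.8)
```

View pics/d5.png

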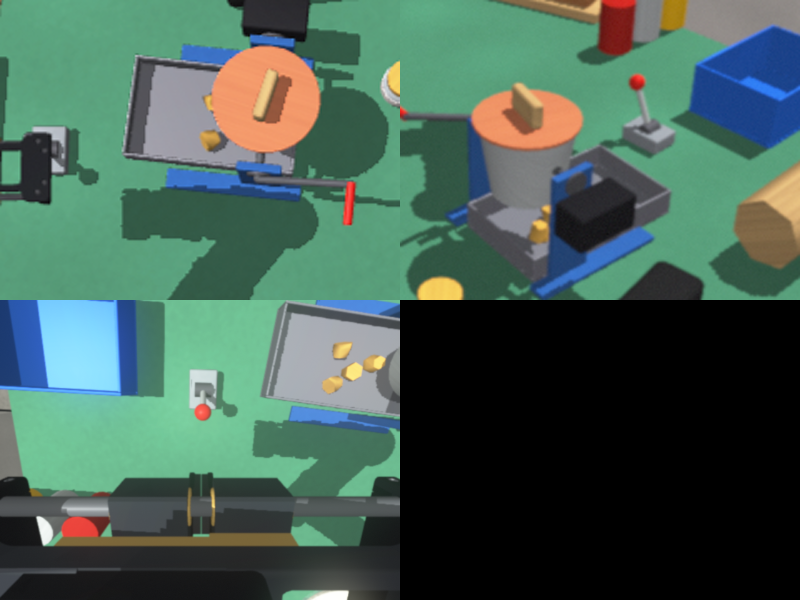

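The cover sits flat on the tub, all four feet are in the tray (lower view, 330–385 × 345–385), and the lever tip is at (0.524, 0.374). Pushing the lever now.

```bash
python3 -m jog '0 0 0 -50 0; 0 0 0 -50 0; 0 0 0 -50 0; 0 0 0 -42 0; 0 0 0 0 0'; python3 -m jog '0 10 0 0 0; 0 10 0 0 0; 0 10 0 0 0; 0 10 0 0 0; 0 10 0 0 0'; python3 -m jog '0 10 0 0 0; 0 8 0 0 0; 0 6 0 0 0; 0 0 0 0 0'
```

```text
time_s: 39.55
tcp_pos: [0.4787, 0.3735, 0.0814]
ee_rot: [[0.998, 0.055, -0.004], [0.055, -0.998, -0.005], [-0.004, 0.005, -1.0]]
wrist_force: [-0.2, -0.2, 1.3]
gripper_width: 0.006
gripper_force: 0.0
time_s: 40.17
tcp_pos: [0.5306, 0.375, 0.0841]
ee_rot: [[0.998, 0.056, 0.0], [0.056, -0.998, 0.0], [0.0, -0.0, -1.0]]
wrist_force: [-0.8, -0.2, 1.0]
gripper_width: 0.002
gripper_force: 0.5
time_s: 40.67
tcp_pos: [0.5542, 0.375, 0.0836]
ee_rot: [[0.998, 0.056, 0.0], [0.056, -0.998, 0.0], [0.0, -0.0, -1.0]]
wrist_force: [0.1, 0.2, 0.1]
gripper_width: 0.003
gripper_force: 0.0
```

```bash
python3 -m jog '0 5 0 0 0; 0 5 0 0 0; 0 0 0 0 0'; python3 -m jog '0 5 0 0 0; 0 0 0 0 0'; python3 -m jog '0 4 0 0 0; 0 0 0 0 0'
python3 - <<'E'
from m import *
c=cap('top'); s=cap('scene')
a=cv2.resize(c['pixels'][120:300,100:340],(400,300),interpolation=cv2.INTER_CUBIC)
b=cv2.resize(s['pixels'][120:300,250:490],(400,300),interpolation=cv2.INTER_CUBIC)
cv2.imwrite('pics/d6.png',np.hstack([a,b])[:,:,::-1])
for q in blobs(s,(0,150,80),(3,255,255),(385,460,130,220),8): print(q.reshape(-1,2).mean(0).round(1))
E
```

```text
time_s: 41.05
tcp_pos: [0.5641, 0.3751, 0.0839]
ee_rot: [[0.998, 0.056, 0.0], [0.056, -0.998, 0.0], [0.0, -0.0, -1.0]]
wrist_force: [-0.4, -0.0, 0.7]
gripper_width: 0.004
gripper_force: 0.1
time_s: 41.3
tcp_pos: [0.5692, 0.3751, 0.084]
ee_rot: [[0.998, 0.056, 0.0], [0.056, -0.998, 0.0], [0.0, -0.0, -1.0]]
wrist_force: [-0.4, -0.2, -0.3]
gripper_width: 0.006
gripper_force: 0.1
time_s: 41.55
tcp_pos: [0.5714, 0.375, 0.0836]
ee_rot: [[0.998, 0.056, -0.003], [0.056, -0.998, -0.001], [-0.003, 0.001, -1.0]]
wrist_force: [-5.9, 0.9, 1.9]
gripper_width: 0.007
gripper_force: 2.7
[386.7 138.5]
[413.  179.9]
```

View pics/d6.png

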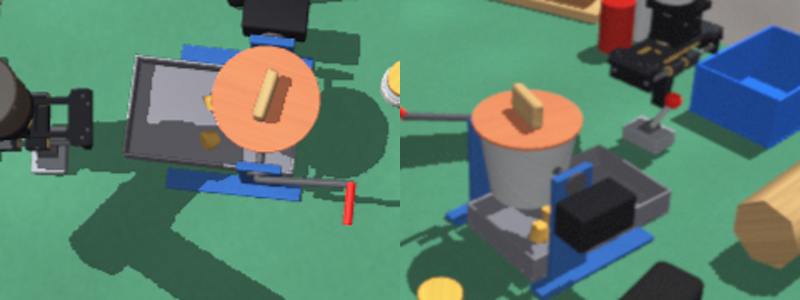

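The lever now leans over to the other side (ball at (673,100) in the right crop), and the force rise suggests the end stop. A little more push, then back off.

```bash
python3 -m jog '0 4 0 0 0; 0 0 0 0 0'; python3 -m jog '0 -30 0 0 0; 0 -40 0 0 0; 0 -40 0 40 0; 0 -40 0 50 0; 0 0 0 50 0'; python3 -m jog '0 -40 0 50 0; 0 0 0 0 0; 0 0 0 0 0; 0 0 0 0 0'
python3 - <<'E'
from m import *
c=cap('top'); s=cap('scene')
B=[q for q in blobs(c,(0,150,80),(3,255,255),(90,190,150,260),6)]; S=blobs(s,(0,150,80),(3,255,255),(400,460,150,220),6)
for q in B: print('t',q.reshape(-1,2).mean(0).round(1))
for q in S: print('s',q.reshape(-1,2).mean(0).round(1))
if B and S: print(tri(c,B[0].reshape(-1,2).mean(0),s,S[0].reshape(-1,2).mean(0)))
for q in blobs(c,(5,120,60),(14,255,255),(180,300,120,250),200): print('cover',rect_w(c,q,.2))
for q in blobs(c,(0,150,80),(3,255,255),(290,330,220,260),8): print('bar',rect_w(c,q,.199))
E
```

```text
time_s: 41.9
tcp_pos: [0.572, 0.375, 0.0834]
ee_rot: [[0.998, 0.056, -0.009], [0.056, -0.998, -0.003], [-0.009, 0.002, -1.0]]
wrist_force: [-14.4, 1.3, 6.1]
gripper_width: 0.005
gripper_force: 7.3
time_s: 42.52
tcp_pos: [0.4258, 0.375, 0.2247]
ee_rot: [[0.998, 0.059, 0.0], [0.059, -0.998, 0.0], [0.0, -0.0, -1.0]]
wrist_force: [0.9, 0.5, 0.1]
gripper_width: 0.002
gripper_force: 0.0
time_s: 43.02
tcp_pos: [0.3888, 0.3745, 0.2699]
ee_rot: [[0.998, 0.055, -0.002], [0.055, -0.998, -0.002], [-0.002, 0.002, -1.0]]
wrist_force: [0.3, -0.7, 0.0]
gripper_width: 0.005
gripper_force: 0.0
t [121.6 188.5]
s [413.7 179.7]
[0.59379799 0.3784371  0.09205393]
cover (603.9, 57.1, 46.2, 137.3, 136.1)
bar (473.4, -54.0, -3.4, 53.7, 10.9)
```

```bash
python3 -c "
from station import r
print(r.finish_job())"
```

```text
the job is handed in; nothing more can be done
None
```

I've handed the job in; the pass/fail verdict was not shown. By camera and force readings, four brass feet are in the tray, the tub is upright with all three copper pulls in it, the cover is seated and let go, and the power lever is hard against its on stop.

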